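# Stand the board on edge and hold it in the trigger clamp

## Robot

A 6-joint arm with a two-finger parallel gripper is mounted at the origin on the work surface. World frame = base frame: x ahead of the robot, y to its left, z up, the work surface at z = 0. Lengths are in m, angles in rad, forces in N, time in s.
With the tool pointing down it reaches from about 0.325 to 0.75 m from the base axis. Payload 7.6 kg.
Tool frame: the origin (TCP) lies midway between the tips of the shut fingers; the grasp point (between the pads) lies 19 mm behind it (r.grip_point_offset is the distance from the TCP to the grasp point, in m); z points along the fingers, y is the line along which they close (so a half turn about z gives the same grasp; the last joint's range is limited). The gripper opens to 85 mm and grips with 20 to 120 N. Pads are 22 mm wide; open, the fingers measure 114 mm over their backs; the gripper's body (76 mm by 85 mm) begins 54 mm behind the grasp point. The pads swing forward as they close: fully open they stand 13 mm farther back than shut.
Start: joints at [-1.255, 0.052, 1.401, -0, 1.689, -0.07], TCP at [0.198, -0.486, 0.231] pointing down, gripper open.
Joint ranges: [-2.9, 2.9], [-0.91, 2.17], [0.12, 2.37], [-1.06, 4.2], [0.26, 2.73], [-2.93, 2.93]. Speed limits (rad/s): [2.57, 2.57, 3.01, 3.14, 3.14, 3.14].

## Interface

Orientations are given as a unit quaternion [x, y, z, w].
In Python, from plant import r gives the robot as it stands. The module is installed in compiled form; this text tells all that it offers.
- The arm moves only by the tool jog_arm, never from a script. Its argument "targets" is a list of rows, each a list of 7 numbers: the shift along the tool's x, y, z in m, then the turn, a rotation vector about the tool's x, y, z in degrees, then the opening, from -1 (shut) to 1 (fully open), so that 0 is half open. In form: [[dx, dy, dz, ax, ay, az, grip], ...]. A call has 1 to 10 rows; each row is the pose to reach, as a shift and turn from the pose commanded when the call began, along the tool's axes at that moment; what a row does not reach only later rows make up. A row lasts 1/10 s, in which the tool goes at most 50 mm and 8.59 degrees, less where a joint would pass 70% of its speed; a pose out of reach is approached as far as the arm can. A call with a gripper value outside its range is refused whole. The fingers move at their own pace and stop on an object; "newtons" is the grip in N (left out, the last holds). Time passes only in rows, so rows that repeat a pose let the fingers close. It gives the time, the measured TCP pose, the force, the opening and the grip force at its end, in the units of the state.
- r.state(): the state, without advancing time (a new reading comes with each control period).
- r.get_image(name): name is "scene" or "top" or "wrist"; returns a dict with "img" (480x640x3 uint8, blue, green, red), "K" (3x3 intrinsics, pixels), "R" (3x3) and "t" (3): a world point X has camera coordinates R X + t; the wrist camera has in their place "mount" (4x4, takes a point from camera to tool coordinates, whose origin is the TCP and whose axes are the flange's). Camera axes: x right, y down, z forward; pixel columns grow to the right and rows downward; lengths in m; the calibration is good to about 2 mm. A picture is of the moment at which its call begins: read the wrist's pose just before it. There is no depth.
- r.hand_in(): hands the job in; it is judged then, once.
The state is a dict: "time_s": time; "joint_positions": joint angles; "joint_velocities": joint speeds; "joint_efforts": joint torques, N m; "position": TCP position; "orientation": TCP orientation; "contact_force": force on the tool from outside, world axes, zero at the start; "moment": the same for the moment, N m; "opening": finger opening in m; "gripper_force": force on a finger pad.
Only numpy, scipy, OpenCV 4.12 (cv2) and the standard library are available. Lean on these libraries where they do the work, as an engineer would, in place of code of your own. Each camera call takes 0.05 s, during which the arm holds its last target. There are 200 camera calls.

## Task

Take the small flat board off its two stickers, stand it upright on one of its short thin edges on the clamp's bed, between the clamp's rubber pad and its end jaw, broad faces towards them, and let go of it. Then pump the clamp's trigger (do not push the sliding jaw by hand) until the pad meets the board and presses it flat against the end jaw with its spring about half pushed in, never so hard that the spring bottoms out and bruises the wood, and finish while still holding the trigger squeezed. Leave the other things on the table where they are.

Things in the scene. Friction and masses are not known exactly. Their poses are not given: they have to be found in the camera images.
- board: plain light-wood board 100 x 64 x 20 mm, 65 to 145 g, the only thing lying on the stickers at the start, its underside 20 mm above the table. Origin at the centre of its underside as it lies; x along its 100 mm length, y along its 64 mm width, z through its thickness. In the end it stands with x vertical, either end up
- board_center (a point): the centre of the board (10 mm from its origin along its z). Gripped across its 64 mm width with fingers leaning 45 degrees one way, it is turned upright when the fingers lean 45 degrees the other way
- stickers: two fixed wooden strips under the board, each 16 x 54 x 20 mm high, centred 34 mm either side of the origin along x, shorter than the board is wide so that fingers reach below its long sides. Origin on the table midway between them; x along the board's length as it lies
- clamp: one-hand ratchet bar clamp bolted down, handle and trigger standing up. Origin on the table under the handle; x along the bar from handle to end jaw, z up. Grey bed plate 275 x 90 x 10 mm, x -65 to 210 mm, top at z = 10. Black housing 40 mm wide, x -15 to 70, top at z = 105. The board stands on the bed with its centre at z = 60 and, once clamped, x = 166 mm
- handle (a point): middle of the fixed handle at clamp x = 2, z = 160 mm; the handle is 14 mm thick (x -5 to 9 mm), 24 mm wide and ends at z = 185 mm
- end_jaw (a point): middle of the face of the fixed steel end jaw, at clamp x = 176, y = 0, z = 32.5 mm; the jaw is 50 mm wide, its top at z = 55 mm
- trigger_blade: grey trigger, an upright lever 12 mm thick, 22 mm wide, on the end jaw's side of the handle. Origin on its pivot (clamp x = 36, z = 100 mm); its z axis runs 80 mm up the lever
- trigger_grip (a point): middle of the trigger 60 mm above its pivot, where to pull or squeeze: clamp x = 48, z = 159 mm when let go. Handle and trigger together then measure 59 mm from back to front, fully squeezed 34 mm. The handle is fixed: only the trigger moves, so fingers closing on both shift towards the handle, or only the trigger's finger pushes
- trigger (a joint): trigger angle: 0 let go, 0.42 rad fully squeezed to the handle (25 mm at trigger_grip); springs back by itself. It takes about 2 N there, 5 N to drive the jaw, 12 N with the pad half in. Each full squeeze drives the jaw on by about 14 mm (about 1.5 to 2 mm of finger per mm of jaw); on the way back the jaw stays, so pump. Brushing the trigger in passing also drives the jaw
- pusher (a joint): travel of the sliding jaw (toothed bar, steel plate) towards the end jaw, 0 to 0.07 m; starts at 0 to 0.015. About 2.5 N of friction holds it when the trigger is let go, so a greater clamping force lasts only while the trigger is held squeezed
- pusher_plate: steel plate of the sliding jaw behind the pad, 44 mm wide, top 62 mm above the table; its origin is the clamp's origin moved by the jaw's travel along x. The robot must not push it
- pad (a joint): how far the spring behind the rubber pad is pushed in: 0 free, 0.012 m bottomed out; 1.5 N per mm
- pad_face: rubber pad 44 mm wide, z 17 to 62 mm, on the spring in front of the sliding jaw; for its place see pad_front
- pad_front (a point): middle of the rubber pad's front face: clamp x = 117 mm + jaw travel - spring travel, z = 39.5 mm
- batten: bystander: wooden batten 210 x 34 x 18 mm, loose
- offcut: bystander: darker wood block 75 x 45 x 45 mm
- glue: bystander: white glue bottle, 52 mm across, 150 mm tall
- wax: bystander: steel tin, 72 mm across, 60 mm tall
- tape: bystander: grey tape measure, 65 x 32 x 62 mm
- trysquare: bystander: try square, stock 110 mm, blade 160 mm, lying flat
- chisel: bystander: wood-handled driver lying flat
- pencil: bystander: pencil, 9 mm thick, 160 mm long
Not all that is in view belongs to the job. Leave any turquoise or white look-alike of the board alone.

How it is judged:
By the outcome, as a careful person would: the job done as asked, in the order asked, and still so for the second after the job is handed in, while the arm keeps its last pose, push and grip.
It also fails if it takes over 72 s, if anything falls off the work surface, if the arm or the gripper's body presses on something with over 40 N, if the wrist force passes 120 N, or if a joint passes its speed limit or range.

## Working session

There is one attempt and no reset: what is moved stays moved. The work goes in short steps, Python scripts to look and compute and a tool call to move; the robot and the scene stay as the last step left them, time stands still between calls to the robot, and variables do not carry over. Pictures are saved under pics/ and viewed, at most 10 in all, crops included, and the job is handed in when it is done.

Besides the shell and the picture viewer there is one more tool, called after "Call:" as a command line: name --pt "numbers of a row" for each row, then --argument value for the rest. jog_arm: Moves the arm, as the interface text tells. Its arguments: {"type":"object","properties":{"targets":{"type":"array"},"newtons":{"type":"number"}},"required":["targets"]}

```bash
mkdir -p pics; cat > h.py <<'E'
import numpy as np, cv2
from plant import r
from scipy.spatial.transform import Rotation as Ro
def ray(c,uv):
    d=np.linalg.inv(c['K'])@np.array([uv[0],uv[1],1.]); R=np.array(c['R']);t=np.array(c['t'])
    return -R.T@t, R.T@d
def onz(c,uv,z):
    o,d=ray(c,uv); return o+d*(z-o[2])/d[2]
def wcam(s,c):
    # wrist camera -> R,t
    T=np.eye(4);T[:3,:3]=Ro.from_quat(s['orientation']).as_matrix();T[:3,3]=s['position']
    W=np.linalg.inv(T@np.array(c['mount']));c['R']=W[:3,:3];c['t']=W[:3,3];return c
def proj(c,X):
    p=np.array(c['K'])@(np.array(c['R'])@np.array(X)+np.array(c['t']));return p[:2]/p[2]
def tri(c1,u1,c2,u2):
    o1,d1=ray(c1,u1);o2,d2=ray(c2,u2)
    A=np.stack([d1,-d2],1);s=np.linalg.lstsq(A,o2-o1,rcond=None)[0]
    p,q=o1+d1*s[0],o2+d2*s[1];return (p+q)/2,np.linalg.norm(p-q)
E
python3 - <<'E'
from h import *
import pickle
for n in("scene","top"):
    c=r.get_image(n);pickle.dump(c,open(n+'.pkl','wb'));cv2.imwrite(f'pics/{n}0.png',c['img'])
    R=np.array(c['R']);print(n,-R.T@np.array(c['t']),R[2],c['K'][0][0])
E
```

```text
scene [ 1.29180074 -0.45099874  0.74540146] [-0.69166746  0.425418   -0.58362286] 505.0341111480415
top [0.42848357 0.0156254  1.29238385] [ 0.11524295  0.01046779 -0.99328218] 585.4483132227706
```

View pics/scene0.png

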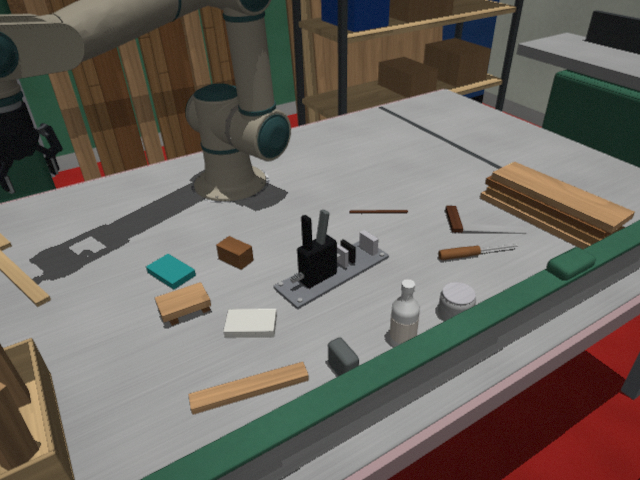

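View pics/top0.png

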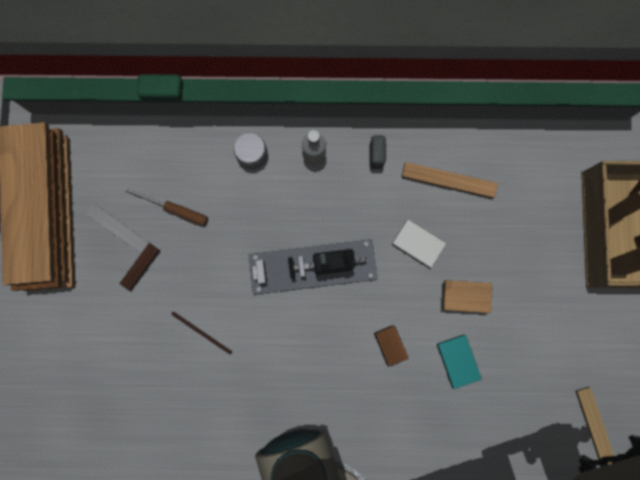

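Scene: the board on its stickers is at scene (183,302) / top (468,297). The clamp bed is at top (313,267), with its end jaw on the left at (258,270).
Look-alikes (top pixels): white board (419,244), turquoise board (460,361), dark offcut (391,345), batten (450,180). I choose (468,297): it is plain light wood and raised on strips. Next I measure it and check it in a crop.

```bash
python3 - <<'E'
from h import *
import pickle
T=pickle.load(open('top.pkl','rb'));S=pickle.load(open('scene.pkl','rb'))
def rect(c,box,f,z):
    x0,y0,x1,y1=box;im=c['img'][y0:y1,x0:x1];m=f(cv2.cvtColor(im,cv2.COLOR_BGR2HSV),im).astype(np.uint8)
    m=cv2.morphologyEx(m,cv2.MORPH_CLOSE,np.ones((5,5)))
    cs,_=cv2.findContours(m,0,2);k=max(cs,key=cv2.contourArea)
    b=cv2.boxPoints(cv2.minAreaRect(k))+[x0,y0]; return b,k[:,0]+[x0,y0]
wood=lambda h,i:(h[...,1]>80)&(h[...,0]<25)&(h[...,2]>60)
b,k=rect(T,(430,265,510,330),wood,.04)
P=np.array([onz(T,u,.04)[:2] for u in b]);print('board top px',b.round(1).tolist(),'\n',P.round(4).tolist(),'ctr',P.mean(0).round(4),[np.linalg.norm(P[i]-P[(i+1)%4]).round(4) for i in range(4)])
e=[P[(i+1)%4]-P[i] for i in range(2)];L=max(e,key=np.linalg.norm);print('long dir deg',np.degrees(np.arctan2(L[1],L[0])))
print('proj in scene of corners z=.04',[proj(S,[*p,.04]).round(1).tolist() for p in P])
# bed
bed=lambda h,i:(h[...,2]<118)
b,k=rect(T,(240,230,385,300),bed,.01)
print(b.round(1).tolist());P=np.array([onz(T,u,.01)[:2] for u in b]);print('bed',P.round(4).tolist(),P.mean(0).round(4),[np.linalg.norm(P[i]-P[(i+1)%4]).round(4) for i in range(4)])
e=[P[(i+1)%4]-P[i] for i in range(2)];L=max(e,key=np.linalg.norm);print('long dir',np.degrees(np.arctan2(L[1],L[0])))
a=cv2.resize(S['img'][255:335,120:290],None,fx=4,fy=4,interpolation=2)
d=cv2.resize(T['img'][225:305,235:395],None,fx=4,fy=4,interpolation=2)
o=np.zeros((640,680,3),np.uint8);o[:320,:680]=a[:320,:680];o[320:,:640]=d[:320];cv2.imwrite('pics/crop1.png',o[:600])
E
```

```text
board top px [[442.5, 309.5], [444.5, 280.0], [491.8, 283.3], [489.8, 312.8]] 
 [[0.4375, -0.2476], [0.5002, -0.2527], [0.4946, -0.3532], [0.432, -0.3476]] ctr [ 0.4661 -0.3003] [np.float64(0.0629), np.float64(0.1007), np.float64(0.0628), np.float64(0.1002)]
long dir deg -93.19274508350904
proj in scene of corners z=.04 [[201.2, 281.1], [209.8, 298.5], [160.9, 315.6], [154.5, 296.7]]
[[244.0, 232.6], [371.9, 217.3], [379.6, 281.2], [251.7, 296.5]]
bed [[0.6008, 0.1824], [0.6387, -0.1003], [0.4975, -0.1173], [0.4602, 0.1618]] [0.5493 0.0317] [np.float64(0.2852), np.float64(0.1422), np.float64(0.2816), np.float64(0.1421)]
long dir -82.36766445588361
```

View pics/crop1.png

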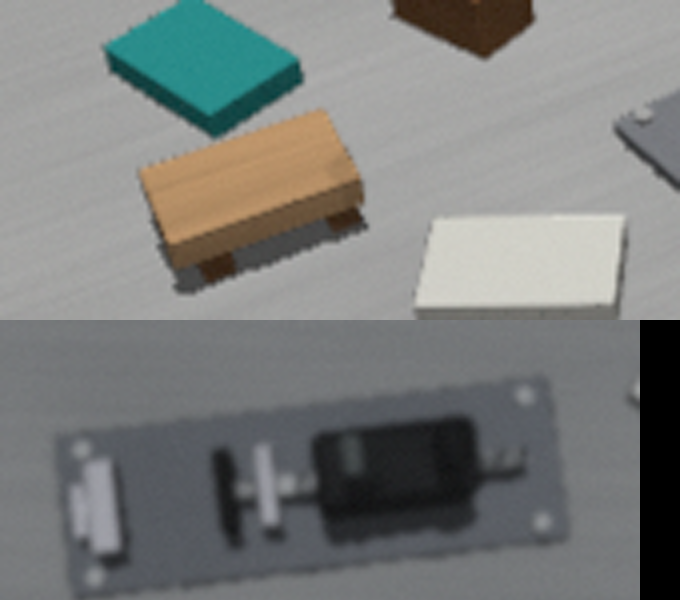

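The crop shows a light-wood board on two dark strips, with scene corners (155,297), (200,282), (210,300), (164,315). These match the top-view corners projected at z=0.04, so its height agrees. The bed corners in top are about (249,253), (372,239), (377,280) and (254,294).

```bash
python3 - <<'E'
from h import *
import pickle
T=pickle.load(open('top.pkl','rb'));S=pickle.load(open('scene.pkl','rb'))
g=lambda x,y:((x+.5)/4-.5+235,(y-320+.5)/4-.5+225)
q=[g(56,434),g(547,377),g(568,540),g(75,598)]
P=np.array([onz(T,u,.01)[:2] for u in q]);print(P.round(4).tolist(),[np.linalg.norm(P[i]-P[(i+1)%4]).round(4) for i in range(4)])
c=P.mean(0);ax=(P[0]+P[3]-P[1]-P[2]);ax/=np.linalg.norm(ax);print('ang',np.degrees(np.arctan2(ax[1],ax[0])))
o=c-ax*.0725;ay=np.array([-ax[1],ax[0]]);print('origin',o)
np.save('clamp.npy',[o,ax,ay])
W=lambda x,y,z:[*(o+ax*x+ay*y),z]
pts={'jaw':[W(.176,s*.025,.055) for s in(-1,1)],'bed':[W(x,y,.01) for x in(-.065,.21) for y in(-.045,.045)],'trig':[W(.036+.0,0,.1)],'handle':[W(.002,0,.185)],'pad':[W(.117,s*.022,.062) for s in(-1,1)]}
for n,im in(('top',T),('scene',S)):
    v=im['img'].copy();
    x0,y0=(235,225) if n=='top' else (265,200)
    v=cv2.resize(v[y0:y0+(80 if n=='top' else 110),x0:x0+160],None,fx=4,fy=4,interpolation=2)
    for k,l in pts.items():
        for p in l:
            u=(proj(im,p)-[x0,y0]+.5)*4-.5; cv2.drawMarker(v,tuple(int(a) for a in u.round()),{'jaw':(0,0,255),'bed':(0,255,0),'trig':(255,0,255),'handle':(0,255,255),'pad':(255,255,0)}[k],0,8,1)
    cv2.imwrite(f'pics/{n}_ov.png',v)
a=cv2.imread('pics/top_ov.png')[60:];b=cv2.imread('pics/scene_ov.png');cv2.imwrite('pics/ov.png',np.vstack([a,b])[:700]) if 0 else cv2.imwrite('pics/ov.png',cv2.resize(np.vstack([a,b]),None,fx=.857,fy=.857))
s=r.state();print(s['position'],s['opening'],Ro.from_quat(s['orientation']).as_matrix().round(3).tolist())
E
```

```text
[[0.5554, 0.171], [0.5905, -0.0992], [0.5008, -0.1109], [0.4655, 0.1582]] [np.float64(0.2724), np.float64(0.0905), np.float64(0.2714), np.float64(0.0908)]
ang 97.43457454761574
origin [ 0.53741191 -0.04212232]
[ 0.19746844 -0.4861536   0.2305543 ] 0.08570879562645234 [[0.927, 0.376, -0.0], [0.376, -0.927, 0.001], [0.0, -0.001, -1.0]]
```

View pics/ov.png

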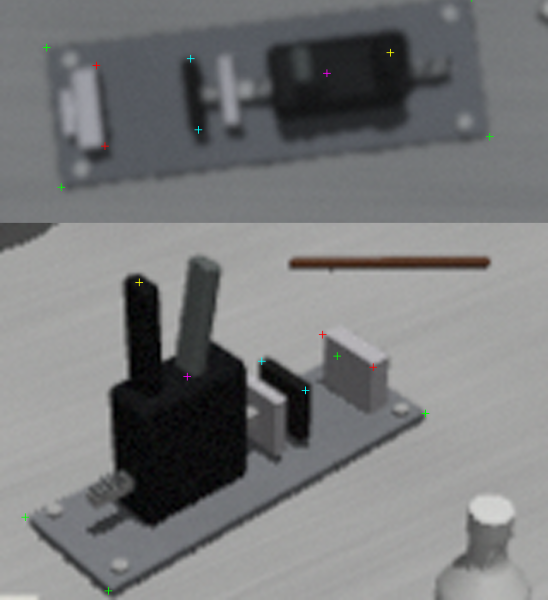

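The overlay fits in both views: bed, jaw, pad and handle predictions all land on the image features. Clamp origin is (0.537, -0.042) with axis at 97.4°, and the jaw has barely travelled. Next is a planner helper and the approach.

```bash
cat >> h.py <<'E'
o_,ax_,ay_=np.load('clamp.npy')
def Rb(ang,lean):  # tool y at yaw `ang` deg, tool z leaning `lean` deg from down towards (ang+90)
    w=np.array([np.cos(np.radians(ang)),np.sin(np.radians(ang)),0]);b=np.array([-w[1],w[0],0]);l=np.radians(lean)
    z=np.sin(l)*b-np.cos(l)*np.array([0,0,1.]);return np.stack([np.cross(w,z),w,z],1)
def go(p,R,s=None):
    s=s or r.state();R0=Ro.from_quat(s['orientation'])
    d=R0.inv().apply(np.array(p)-s['position']);a=np.degrees((R0.inv()*Ro.from_matrix(R)).as_rotvec())
    print('row',d.round(4).tolist(),a.round(2).tolist())
def C(x,y,z): return np.array([*(o_+ax_*x+ay_*y),z])
E
python3 - <<'E'
from h import *
R=Rb(3.2,45);p=np.array([.4661,-.3003,.030])+R[:,2]*(.023-.11);print(p,r.grip_point_offset);go(p,R)
E
```

```text
[ 0.46953404 -0.36172237  0.09151829] 0.0187
row [0.2989, -0.0127, 0.1391] [27.77, 38.91, -67.24]
```

Call:
jog_arm --pt "0.299 -0.013 0.139 27.77 38.91 -67.24 1" --pt "0.299 -0.013 0.139 27.77 38.91 -67.24 1" --pt "0.299 -0.013 0.139 27.77 38.91 -67.24 1" --pt "0.299 -0.013 0.139 27.77 38.91 -67.24 1" --pt "0.299 -0.013 0.139 27.77 38.91 -67.24 1" --pt "0.299 -0.013 0.139 27.77 38.91 -67.24 1" --pt "0.299 -0.013 0.139 27.77 38.91 -67.24 1" --pt "0.299 -0.013 0.139 27.77 38.91 -67.24 1" --pt "0.299 -0.013 0.139 27.77 38.91 -67.24 1" --pt "0.299 -0.013 0.139 27.77 38.91 -67.24 1"

```text
time_s: 1.1
position: [0.4695, -0.3616, 0.0907]
orientation: [0.633, 0.672, 0.264, -0.279]
contact_force: [0.3, -0.1, 0.5]
opening: 0.0857
gripper_force: 0.0
```

```bash
python3 - <<'E'
from h import *
s=r.state();print(np.round(s['joint_positions'],3));c=wcam(s,r.get_image("wrist"))
v=c['img'];cv2.imwrite('pics/w1.png',v)
h=cv2.cvtColor(v,cv2.COLOR_BGR2HSV)
w=np.array([np.cos(np.radians(3.2)),np.sin(np.radians(3.2))]);b=np.array([-w[1],w[0]])
for sx in(-1,1):
    for sy in(-1,1): print(proj(c,[*(np.array([.4661,-.3003])+w*sx*.032+b*sy*.05),.04]).round(1))
R=Rb(3.2,45);go(np.array([.4661,-.3003,.030])+R[:,2]*.023,R,s)
E
```

```text
[-0.911  0.813  0.869  0.482  2.098 -0.865]
[256.2 334. ]
[268.9 172.1]
[384.7 334.7]
[374.4 172.6]
row [0.0002, 0.0003, 0.1094] [-0.14, -0.19, 0.21]
```

View pics/w1.png

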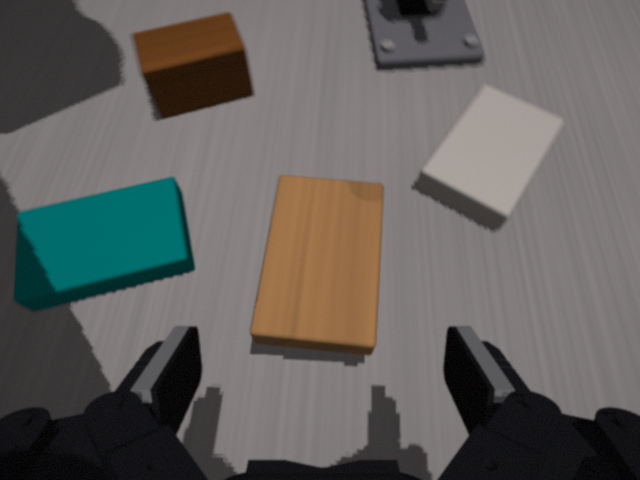

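The wrist view shows the board between the fingers, with top-face corners at (280,176), (384,184), (252,334) and (375,346). It is turned a few degrees from my estimate, so I refine it by casting these rays.

```bash
python3 - <<'E'
from h import *
import pickle
s=r.state();c=wcam(s,r.get_image("wrist"));v=c['img'];h=cv2.cvtColor(v,cv2.COLOR_BGR2HSV)
m=((h[...,1]>100)&(h[...,0]<25)&(h[...,2]>130)).astype(np.uint8);m[:165]=0;m[360:]=0;m[:,:220]=0;m[:,400:]=0
k=max(cv2.findContours(m,0,2)[0],key=cv2.contourArea)
q=cv2.approxPolyDP(k,8,True)[:,0];print(q.tolist())
P=np.array([onz(c,u,.04)[:2] for u in q]);print(P.round(4).tolist(),P.mean(0).round(4),[np.linalg.norm(P[i]-P[(i+1)%len(P)]).round(4) for i in range(len(P))])
e=[P[(i+1)%4]-P[i] for i in range(4)]
print([np.degrees(np.arctan2(a[1],a[0])).round(1) for a in e])
T=pickle.load(open('top.pkl','rb'));im=T['img'][265:330,430:510];hh=cv2.cvtColor(im,cv2.COLOR_BGR2HSV)
mm=((hh[...,1]>80)&(hh[...,0]<25)&(hh[...,2]>60)).astype(np.uint8);kk=max(cv2.findContours(mm,0,2)[0],key=cv2.contourArea)
q=cv2.approxPolyDP(kk,5,True)[:,0]+[430,265];P=np.array([onz(T,u,.04)[:2] for u in q]);print('top',q.tolist(),P.round(4).tolist(),P.mean(0))
E
```

```text
[[282, 176], [251, 331], [374, 346], [382, 186]]
[[0.4394, -0.2548], [0.4342, -0.3507], [0.4954, -0.3543], [0.4995, -0.2583]] [ 0.4671 -0.3045] [np.float64(0.096), np.float64(0.0613), np.float64(0.0961), np.float64(0.0601)]
[np.float64(-93.1), np.float64(-3.4), np.float64(87.6), np.float64(176.7)]
top [[445, 282], [444, 309], [490, 310], [490, 284]] [[0.496, -0.2536], [0.4387, -0.2508], [0.4379, -0.3481], [0.493, -0.3493]] [ 0.46637938 -0.30047105]
```

I had the sign of the yaw wrong: tool y should be at -3.2°. Correcting that.

```bash
python3 - <<'E'
from h import *
R=Rb(-3.2,45);c=np.array([.4666,-.302,.030]);s=r.state()
for d in(.023-.06,.023): go(c+R[:,2]*d,R,s)
E
```

```text
row [-0.0002, -0.0025, 0.0477] [-4.62, -0.1, 4.49]
row [-0.0005, 0.0023, 0.1075] [-4.62, -0.1, 4.49]
```

Call:
jog_arm --pt "0 -0.0025 0.04 -4.62 -0.1 4.49 1" --pt "0 -0.0025 0.048 -4.62 -0.1 4.49 1" --pt "0 0 0.07 -4.62 -0.1 4.49 1" --pt "0 0.0012 0.09 -4.62 -0.1 4.49 1" --pt "0 0.0023 0.1075 -4.62 -0.1 4.49 1" --pt "0 0.0023 0.1075 -4.62 -0.1 4.49 1" --pt "0 0.0023 0.1075 -4.62 -0.1 4.49 1"

```text
time_s: 1.9
position: [0.4681, -0.2865, 0.0172]
orientation: [0.672, 0.636, 0.278, -0.26]
contact_force: [-0.7, 0.4, -0.7]
opening: 0.0854
gripper_force: 0.0
```

Call:
jog_arm --pt "0 0 0 0 0 0 0.2" --pt "0 0 0 0 0 0 0.2" --pt "0 0 0 0 0 0 0.2" --pt "0 0 0 0 0 0 0.2" --pt "0 0 0 0 0 0 0.2" --pt "0 0 0 0 0 0 0.2" --newtons 40

```text
time_s: 2.5
position: [0.4682, -0.2871, 0.0174]
orientation: [0.672, 0.636, 0.278, -0.26]
contact_force: [-0.3, -4.2, 5.2]
opening: 0.0633
gripper_force: 44.8
```

Gripped, at 63 mm opening. Next: lift, then plan the transfer.

```bash
cat >> h.py <<'E'
OFF=np.array([-.0017,0,-.0195])
E
python3 - <<'E'
from h import *
s=r.state();R1=Rb(-3.2,45);R2=Rb(7.4,-45)
p0=np.array(s['position'])
go(p0+[0,0,.05],R1,s);go(p0+[0,0,.25],R1,s)
# from the lifted pose
s2=dict(s);s2['position']=p0+[0,0,.25]
go(C(.161,0,.275)-R2@OFF,R2,s2)
E
```

```text
row [0.0352, 0.0002, -0.0355] [0.23, 0.28, 0.12]
row [0.1759, 0.0011, -0.1776] [0.23, 0.28, 0.12]
row [0.2749, 0.0274, 0.2828] [0.24, -89.42, -11.85]
```

Call:
jog_arm --pt "0.014 0 -0.014 0 0 0 0.2" --pt "0.035 0 -0.035 0 0 0 0.2" --pt "0.07 0 -0.07 0 0 0 0.2" --pt "0.105 0 -0.105 0 0 0 0.2" --pt "0.14 0 -0.14 0 0 0 0.2" --pt "0.176 0.001 -0.178 0 0 0 0.2" --pt "0.176 0.001 -0.178 0 0 0 0.2" --pt "0.176 0.001 -0.178 0 0 0 0.2" --newtons 50

```text
time_s: 3.3
position: [0.4682, -0.2868, 0.2686]
orientation: [0.672, 0.636, 0.278, -0.259]
contact_force: [0.8, -0.8, -1.8]
opening: 0.0632
gripper_force: 55.5
```

Call:
jog_arm --pt "0.027 0.003 0.028 0 -8.4 -1.1 0.2" --pt "0.055 0.006 0.056 0 -16.8 -2.2 0.2" --pt "0.082 0.009 0.084 0 -25.2 -3.3 0.2" --pt "0.109 0.012 0.112 0 -33.6 -4.4 0.2" --pt "0.137 0.014 0.14 0 -42 -5.5 0.2" --pt "0.164 0.017 0.169 0.1 -50.4 -6.6 0.2" --pt "0.192 0.02 0.197 0.1 -58.8 -7.7 0.2" --pt "0.219 0.022 0.225 0.1 -67.2 -8.8 0.2" --pt "0.247 0.025 0.254 0.2 -75.6 -10 0.2" --pt "0.275 0.027 0.283 0.2 -84 -11.1 0.2"

```text
time_s: 4.3
position: [0.5167, 0.1077, 0.2592]
orientation: [0.624, 0.703, -0.223, 0.258]
contact_force: [1.6, -0.2, -1.1]
opening: 0.0631
gripper_force: 55.4
```

```bash
python3 - <<'E'
from h import *
s=r.state();R2=Rb(7.4,-45);print(np.round(s['joint_positions'],3),s['opening'],s['gripper_force'])
go(C(.161,0,.275)-R2@OFF,R2,s)
E
```

```text
[ 0.46   0.192  1.323 -0.677  1.823  0.232] 0.06314479379521305 55.39052188396454
row [-0.0027, 0.0012, 0.0011] [0.04, -5.14, -0.58]
```

Call:
jog_arm --pt "-0.003 0.001 0.001 0 -5.14 -0.6 0.2" --pt "-0.003 0.001 0.001 0 -5.14 -0.6 0.2" --pt "-0.003 0.001 0.001 0 -5.14 -0.6 0.2"

```text
time_s: 4.6
position: [0.5184, 0.1026, 0.2596]
orientation: [0.611, 0.695, -0.251, 0.284]
contact_force: [-0.6, 0.6, 0.0]
opening: 0.0636
gripper_force: 55.4
```

```bash
python3 - <<'E'
from h import *
import pickle
s=r.state();print(s['position'],np.round(s['joint_positions'],3));R=Ro.from_quat(s['orientation']).as_matrix();bc=np.array(s['position'])+R@OFF
print('board centre est',bc,'clamp',(bc[:2]-o_)@ax_,(bc[:2]-o_)@ay_)
R2=Rb(7.4,-45);go(C(.161,0,.275)-R2@OFF,R2,s)
# predicted board corners: board x vertical -> tool dir (x+z)/.. ; thickness
T=r.get_image("top");S=r.get_image("scene")
up=(R[:,0]-R[:,2])/2**.5;n=(R[:,0]+R[:,2])/2**.5;w=R[:,1];print('up',up.round(3),'n',n.round(3))
L=[]
for nm,c,z,(x0,y0,x1,y1) in(('top',T,4,(235,195,335,275)),('scene',S,4,(280,60,440,200))):
    L0=[proj(c,bc+a*.05*up+b*.032*w+d*.01*n) for a in(-1,1) for b in(-1,1) for d in(-1,1)]
    print(nm,np.round(L0,1).tolist())
    u=np.mean(L0,0).astype(int);x0=max(u[0]-50,0);y0=max(u[1]-50,0);v=cv2.resize(c['img'][y0:y0+100,x0:x0+100],None,fx=4,fy=4,interpolation=2)
    for q in L0: cv2.drawMarker(v,tuple(int(t) for t in ((q-[x0,y0]+.5)*4)),(0,255,0),0,6,1)
    L.append(v)
cv2.imwrite('pics/hand.png',np.hstack(L))
E
```

```text
[0.5183881  0.10264163 0.25961827] [ 0.478  0.218  1.324 -0.751  1.837  0.233]
board centre est [0.51682955 0.11500699 0.27471161] clamp 0.158471606197006 7.774625651135897e-05
row [0.0014, 0.0001, -0.002] [-0.14, -0.47, 0.02]
up [-0.127  0.992  0.008] n [-0.003  0.008 -1.   ]
top [[292.4, 274.9], [292.8, 275.7], [288.3, 238.3], [288.8, 239.8], [234.6, 281.5], [236.2, 282.1], [231.0, 244.8], [232.6, 246.1]]
scene [[334.6, 151.6], [334.7, 160.4], [355.4, 162.5], [355.3, 171.4], [370.0, 137.8], [369.7, 146.3], [391.2, 147.6], [390.7, 156.3]]
```

View pics/hand.png

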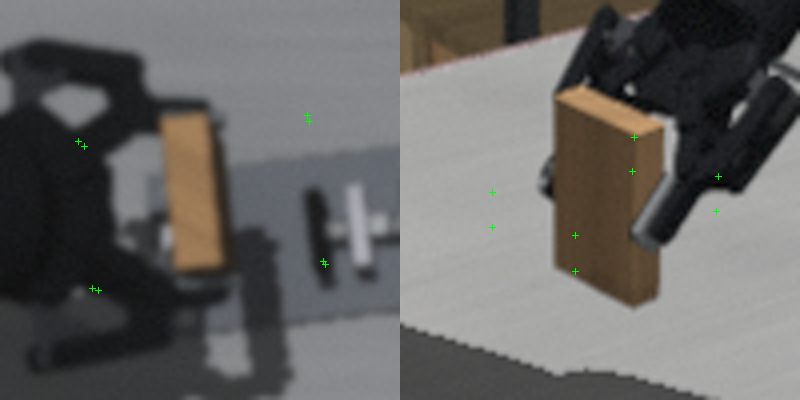

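The board is held upright, with its top face near top crop (190,191) and scene crop (209,112). My marker overlay had its up and normal axes swapped. I'll triangulate the top face from the two views.

```bash
python3 - <<'E'
from h import *
import pickle
T=pickle.load(open('top.pkl','rb'));S=pickle.load(open('scene.pkl','rb'))
tx,ty=212,211;sx,sy=312,104
f=lambda p,x0,y0:((p[0]+.5)/4-.5+x0,(p[1]+.5)/4-.5+y0)
a=[(160,116),(207,114),(222,266),(172,270)];b=[(182,85),(155,97),(236,138),(264,128)]
# match corners: by world geometry
A=[f(p,tx,ty) for p in a];B=[f(p,sx,sy) for p in b]
X,e=tri(T,np.mean(A,0),S,np.mean(B,0));print('top ctr',X.round(4),e.round(4),'clamp',((X[:2]-o_)@ax_).round(4),((X[:2]-o_)@ay_).round(4))
P=np.array([onz(T,u,X[2])[:2] for u in A]);print([( ((p-o_)@ax_).round(4),((p-o_)@ay_).round(4)) for p in P])
P=np.array([onz(S,u,X[2])[:2] for u in B]);print([( ((p-o_)@ax_).round(4),((p-o_)@ay_).round(4)) for p in P])
s=r.state();R=Ro.from_quat(s['orientation']).as_matrix()
c=np.array(X)-[0,0,.05];print('OFF measured',R.T@(c-s['position']))
E
```

```text
top ctr [0.5159 0.1157 0.3239] 0.0013 clamp 0.1593 0.0009
[(np.float64(0.168), np.float64(-0.0316)), (np.float64(0.1484), np.float64(-0.0302)), (np.float64(0.1489), np.float64(0.0336)), (np.float64(0.1697), np.float64(0.0329))]
[(np.float64(0.1726), np.float64(0.035)), (np.float64(0.1518), np.float64(0.0328)), (np.float64(0.1485), np.float64(-0.031)), (np.float64(0.1671), np.float64(-0.0316))]
OFF measured [ 0.00152599 -0.00107752 -0.0189523 ]
```

Call:
jog_arm --pt "0.015 0 0.014 0 0 0 0.2" --pt "0.04 0 0.038 0 0 0 0.2" --pt "0.065 0 0.063 0 0 0 0.2" --pt "0.09 0 0.088 0 0 0 0.2" --pt "0.115 0 0.113 0 0 0 0.2" --pt "0.135 0 0.133 0 0 0 0.2" --pt "0.146 0 0.144 0 0 0 0.2" --pt "0.146 0 0.144 0 0 0 0.2" --pt "0.146 0 0.144 0 0 0 0.2"

```text
time_s: 5.6
position: [0.519, 0.1056, 0.0568]
orientation: [0.612, 0.694, -0.25, 0.285]
contact_force: [0.3, -0.5, -0.3]
opening: 0.0627
gripper_force: 55.4
```

Call:
jog_arm --pt "0.0015 0 0.0015 0 0 0 0.2" --pt "0.003 0 0.003 0 0 0 0.2" --pt "0.004 0 0.004 0 0 0 0.2" --pt "0.005 0 0.005 0 0 0 0.2" --pt "0.005 0 0.005 0 0 0 0.2"

```text
time_s: 6.1
position: [0.5184, 0.1058, 0.0486]
orientation: [0.611, 0.695, -0.251, 0.285]
contact_force: [1.0, 0.2, -1.3]
opening: 0.0631
gripper_force: 55.4
```

Call:
jog_arm --pt "0.0007 0 0.0007 0 0 0 0.2" --pt "0.0014 0 0.0014 0 0 0 0.2" --pt "0.0014 0 0.0014 0 0 0 0.2"

```text
time_s: 6.4
position: [0.5184, 0.1058, 0.0466]
orientation: [0.611, 0.695, -0.251, 0.285]
contact_force: [-0.5, -0.2, -0.4]
opening: 0.0631
gripper_force: 55.4
```

Call:
jog_arm --pt "0.0007 0 0.0007 0 0 0 0.2" --pt "0.0007 0 0.0007 0 0 0 0.2"

```text
time_s: 6.6
position: [0.5184, 0.1058, 0.0456]
orientation: [0.611, 0.695, -0.251, 0.285]
contact_force: [-0.1, 0.2, -0.7]
opening: 0.0628
gripper_force: 55.4
```

```bash
python3 - <<'E'
from h import *
s=r.state();print(s['position'],s['contact_force']);R=Ro.from_quat(s['orientation']).as_matrix()
print(((R[:,0]-R[:,2])/2**.5).round(3),((R[:,0]+R[:,2])/2**.5).round(3),R[:,1].round(3))
E
```

```text
[0.51844663 0.10581    0.04564463] [-0.11555642  0.23090382 -0.68533064]
[-0.128  0.992  0.007] [-0.001  0.007 -1.   ] [0.992 0.128 0.   ]
```

Call:
jog_arm --pt "0.0007 0 0.0007 0 0 0 0.2" --pt "0.0007 0 0.0007 0 0 0 0.2"

```text
time_s: 6.8
position: [0.5186, 0.1059, 0.0448]
orientation: [0.611, 0.695, -0.25, 0.285]
contact_force: [0.9, 0.3, 0.3]
opening: 0.0631
gripper_force: 55.6
```

Call:
jog_arm --pt "0.0005 0 0.0005 0 0 0 0.2" --pt "0.0005 0 0.0005 0 0 0 0.2"

```text
time_s: 7.0
position: [0.5186, 0.1059, 0.0448]
orientation: [0.611, 0.694, -0.251, 0.285]
contact_force: [-2.3, 0.8, 4.5]
opening: 0.0632
gripper_force: 56.1
```

Contact with the bed. I'll release and look.

Call:
jog_arm --pt "0 0 0 0 0 0 0.55" --pt "0 0 0 0 0 0 0.65" --pt "0 0 0 0 0 0 0.8" --pt "0 0 0 0 0 0 1" --pt "0 0 0 0 0 0 1" --pt "0 0 0 0 0 0 1" --newtons 20

```text
time_s: 7.6
position: [0.5185, 0.1058, 0.044]
orientation: [0.611, 0.695, -0.25, 0.285]
contact_force: [-0.5, -0.9, 0.7]
opening: 0.0852
gripper_force: 0.0
```

```bash
python3 - <<'E'
from h import *
s=r.state();print(s['position'],s['opening'],s['contact_force'])
T=r.get_image("top");S=r.get_image("scene")
a=cv2.resize(T['img'][225:305,225:385],None,fx=5,fy=5,interpolation=2);b=cv2.resize(S['img'][200:240+20,280:400],None,fx=5,fy=5,interpolation=2)
cv2.imwrite('pics/rel.png',np.vstack([a[:300],np.pad(b,((0,0),(0,200),(0,0)))]))
E
```

```text
[0.51847278 0.10581802 0.04401361] 0.0851820004267437 [-0.53328384 -0.8884543   0.74687049]
```

View pics/rel.png

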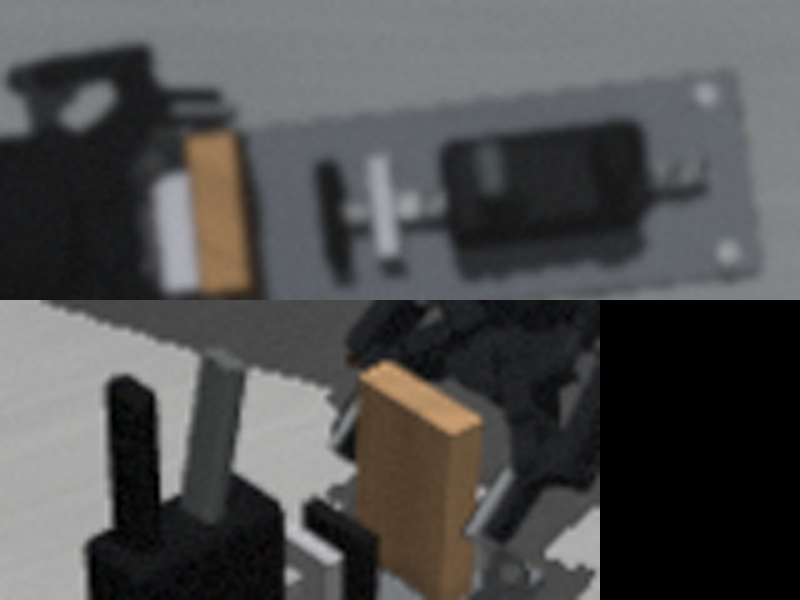

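The board is standing free on the bed in front of the jaw with both fingers clear. Top crop shows it at (218,210), the trigger at (490,165) and the pad at (335,220). I'll retract and plan the move to the trigger.

```bash
python3 - <<'E'
from h import *
s=r.state();R1=Ro.from_quat(s['orientation']).as_matrix();R3=Rb(7.4,0)
s2=dict(s);s2['position']=np.array(s['position'])-R1[:,2]*.12+[0,0,.12]
print(R1.T@[0,0,.12])
go(C(.085,0,.26),R3,s2)
L=.08;ph0=np.arctan2(12,59)
for tz in(.150,):
  for th in np.arange(0,.43,.06):
    ph=ph0-th;ss=np.linspace(0,.08,200)
    x=.036+ss*np.sin(ph)+.006*np.cos(ph);z=.1+ss*np.cos(ph)-.006*np.sin(ph)
    k=z>tz;i=np.argmax(np.where(k,x,-1));print(th.round(2),'face x',x[i].round(4),'at z',z[i].round(3))
E
```

```text
[-8.42641077e-02  5.23182429e-05 -8.54374474e-02]
row [-0.1131, -0.0002, 0.0967] [-0.0, 44.6, -0.07]
0.0 face x 0.0578 at z 0.177
0.06 face x 0.0532 at z 0.178
0.12 face x 0.0484 at z 0.179
0.18 face x 0.0437 at z 0.18
0.24 face x 0.04 at z 0.15
0.3 face x 0.037 at z 0.15
0.36 face x 0.034 at z 0.15
0.42 face x 0.0309 at z 0.15
```

Call:
jog_arm --pt "0 0 -0.01 0 0 0 1" --pt "0 0 -0.025 0 0 0 1" --pt "0 0 -0.045 0 0 0 1" --pt "0 0 -0.07 0 0 0 1" --pt "0 0 -0.095 0 0 0 1" --pt "0 0 -0.12 0 0 0 1" --pt "-0.03 0 -0.15 0 0 0 1" --pt "-0.06 0 -0.18 0 0 0 1" --pt "-0.085 0 -0.205 0 0 0 1" --pt "-0.085 0 -0.205 0 0 0 1"

```text
time_s: 8.7
position: [0.5087, 0.1902, 0.2571]
orientation: [0.613, 0.694, -0.245, 0.287]
contact_force: [0.5, 0.7, 0.1]
opening: 0.0854
gripper_force: 0.0
```

Call:
jog_arm --pt "-0.02 0 0.017 0 7.5 0 0.5" --pt "-0.04 0 0.034 0 15 0 0" --pt "-0.058 0 0.05 0 22.5 0 -0.5" --pt "-0.078 0 0.066 0 30 0 -1" --pt "-0.095 0 0.082 0 37.5 0 -1" --pt "-0.113 0 0.097 0 44.6 0 -1" --pt "-0.113 0 0.097 0 44.6 0 -1" --pt "-0.113 0 0.097 0 44.6 0 -1"

```text
time_s: 9.5
position: [0.5267, 0.0406, 0.2604]
orientation: [0.661, 0.75, -0.0, 0.0]
contact_force: [-0.8, 0.3, 0.1]
opening: -0.0002
gripper_force: 0.0
```

```bash
python3 - <<'E'
from h import *
s=r.state();print(s['position'],s['opening'],s['contact_force'],((np.array(s['position'])[:2]-o_)@ax_),np.round(s['joint_positions'],3))
R3=Rb(7.4,0);go(C(.085,0,.152),R3,s);print(r.get_image('wrist')['mount'])
E
```

```text
[0.52669666 0.04059642 0.26036766] -0.0002041947258266008 [-0.79540242  0.34049664  0.07532102] 0.08340983637438332 [ 7.000e-03  5.600e-02  1.340e+00 -1.000e-03  1.746e+00 -1.190e-01]
row [0.0017, -0.0001, 0.1084] [0.03, 0.03, -0.17]
[[ 7.34378593e-04 -9.51459530e-01 -3.07773006e-01  7.77831527e-02]
 [ 9.99999723e-01  6.62664212e-04  3.37522161e-04  8.89571717e-04]
 [-1.17188520e-04 -3.07773168e-01  9.51459754e-01 -1.41936670e-01]
 [ 0.00000000e+00  0.00000000e+00  0.00000000e+00  1.00000000e+00]]
```

Call:
jog_arm --pt "0.001 0 0.03 0 0 0 -1" --pt "0.002 0 0.07 0 0 0 -1" --pt "0.002 0 0.1 0 0 0 -1" --pt "0.002 0 0.109 0 0 0 -1" --pt "0.002 0 0.109 0 0 0 -1"

```text
time_s: 10.05
position: [0.5258, 0.0447, 0.1501]
orientation: [0.659, 0.752, -0.001, -0.001]
contact_force: [0.0, -0.2, 0.6]
opening: -0.0
gripper_force: 0.0
```

Call:
jog_arm --pt "-0.006 0 0 0 0 0 -1" --pt "-0.012 0 0 0 0 0 -1" --pt "-0.016 0 0 0 0 0 -1" --pt "-0.016 0 0 0 0 0 -1"

```text
time_s: 10.45
position: [0.529, 0.0266, 0.152]
orientation: [0.661, 0.751, 0.001, 0.001]
contact_force: [0.7, 0.5, -1.0]
opening: -0.0001
gripper_force: 0.0
```

Call:
jog_arm --pt "-0.004 0 0 0 0 0 -1" --pt "-0.004 0 0 0 0 0 -1"

```text
time_s: 10.65
position: [0.5294, 0.0234, 0.1517]
orientation: [0.66, 0.751, 0.001, 0.0]
contact_force: [-0.0, 3.8, 3.0]
opening: -0.0
gripper_force: 1.6
```

```bash
cat > look.py <<'E'
from h import *
import sys
s=r.state();p=np.array(s['position']);f=np.array(s['contact_force'])
print('t',s['time_s'],'clamp',((p[:2]-o_)@ax_).round(4),((p[:2]-o_)@ay_).round(4),p[2].round(4),'F',(f[:2]@ax_).round(2),f.round(2))
c=wcam(s,r.get_image('wrist'));cv2.imwrite('pics/'+sys.argv[1],c['img'])
# dark pad / white jaw profile along clamp x axis at plate top, as projected
for z,n in((.062,'pad'),(.110,'board')):
    g=[]
    for x in np.arange(.085,.2,.001):
        u=proj(c,C(x,0.015,z));i,j=int(round(u[1])),int(round(u[0]))
        if 0<=i<480 and 0<=j<640:g.append((int(x*1000+.5),c['img'][i,j].tolist()))
    print(n,[(a,int(sum(b)/3),b[2]-b[0]) for a,b in g])
E
python3 look.py w2.png
```

```text
t 10.65 clamp 0.066 -0.0005 0.1517 F 3.75 [-0.05  3.78  2.98]
pad [(85, 60, -2), (86, 58, -2), (87, 60, -2), (88, 58, -1), (89, 61, -2), (90, 59, -3), (91, 60, -2), (92, 61, -1), (93, 79, 2), (94, 89, 1), (95, 91, 2), (96, 90, 1), (97, 89, 1), (98, 91, 1), (99, 94, 3), (100, 93, 0), (101, 90, 2), (102, 78, 1), (103, 71, 2), (104, 71, 1), (105, 71, 1), (106, 72, 2), (107, 70, 3), (108, 67, 1), (109, 63, 0), (110, 60, -2), (111, 60, -1), (112, 62, -2), (113, 60, 0), (114, 43, -1), (115, 14, 0), (116, 11, -1), (117, 19, 1), (118, 13, -1), (119, 16, 1), (120, 17, 0), (121, 23, 2), (122, 22, -1), (123, 19, 2), (124, 16, 3), (125, 11, 1), (126, 5, 2), (127, 83, -3), (128, 125, -3), (129, 128, -5), (130, 126, -5), (131, 126, -5), (132, 127, -5), (133, 126, -4), (134, 127, -6), (135, 127, -5), (136, 127, -5), (137, 127, -5), (138, 127, -5), (139, 126, -3), (140, 125, -4), (141, 125, -5), (142, 124, -5), (143, 125, -5), (144, 126, -5), (145, 127, -5), (146, 127, -5), (147, 127, -5), (148, 128, -7), (149, 116, -4), (150, 64, 7), (151, 46, 32), (152, 48, 31), (153, 46, 34), (154, 78, 57), (155,
[... 1481 characters left out ...]
1, 127, -3), (142, 126, -2), (143, 127, -4), (144, 126, -4), (145, 128, -3), (146, 128, -4), (147, 121, -4), (148, 61, -2), (149, 49, 24), (150, 47, 35), (151, 45, 33), (152, 76, 56), (153, 132, 96), (154, 153, 108), (155, 153, 110), (156, 155, 111), (157, 152, 108), (158, 150, 107), (159, 147, 105), (160, 140, 100), (161, 139, 97), (162, 136, 97), (163, 140, 99), (164, 140, 100), (165, 146, 105), (166, 146, 105), (167, 146, 105), (168, 145, 103), (169, 145, 103), (170, 139, 98), (171, 136, 48), (172, 201, 4), (173, 203, 3), (174, 206, 3), (175, 209, 3), (176, 206, 3), (177, 200, 2), (178, 200, 3), (179, 176, 2), (180, 120, -3), (181, 123, -5), (182, 122, -4), (183, 123, -3), (184, 123, -4)]
```

View pics/w2.png

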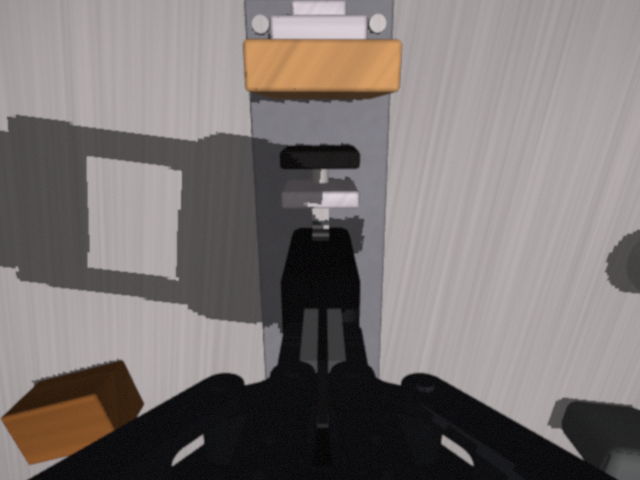

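The wrist view shows the fingers on the trigger, the pad's dark bar at (320,157), the plate at (320,200), and the board at (322,65) in front of the light jaw (318,27). The spring gap between plate and pad can be measured directly here. First pump now.

Call:
jog_arm --pt "-0.004 0 0 0 0 0 -1" --pt "-0.008 0 0 0 0 0 -1" --pt "-0.012 0 0 0 0 0 -1" --pt "-0.016 0 0 0 0 0 -1" --pt "-0.019 0 0 0 0 0 -1" --pt "-0.022 0 0 0 0 0 -1" --pt "-0.022 0 0 0 0 0 -1"

```text
time_s: 11.4
position: [0.532, 0.001, 0.151]
orientation: [0.661, 0.751, 0.0, 0.0]
contact_force: [0.8, 2.9, 3.1]
opening: -0.0001
gripper_force: 1.8
```

```bash
cat > look.py <<'E'
from h import *
import sys
s=r.state();p=np.array(s['position']);f=np.array(s['contact_force'])
print('t',s['time_s'],'clamp',((p[:2]-o_)@ax_).round(4),((p[:2]-o_)@ay_).round(4),p[2].round(4),'F',(f[:2]@ax_).round(2),f.round(2))
c=wcam(s,r.get_image('wrist'))
if len(sys.argv)>1: cv2.imwrite('pics/'+sys.argv[1],c['img'])
def prof(z,y):
    xs=np.arange(.085,.2,.0005);o=[]
    for x in xs:
        u=proj(c,C(x,y,z));o.append(cv2.getRectSubPix(c['img'],(1,1),(float(u[0]),float(u[1])))[0,0].astype(int) if 0<=u[1]<479 else [0,0,0])
    o=np.array(o);return xs*1000,o.mean(1),o[:,2]-o[:,0]
for y in(.015,-.015):
    x,g,w=prof(.062,y);lab=np.where(w>25,'W',np.where(g<30,'D',np.where(g>170,'L','.' )))
    x2,g2,w2=prof(.110,y)
    def runs(x,k): 
        i=np.flatnonzero(np.diff(np.r_[0,k,0]));return [(x[a],x[b-1]) for a,b in zip(i[::2],i[1::2]) if b-a>4]
    e=[(x[i],int(g[i+2]-g[i-2])) for i in range(4,len(x)-4) if abs(g[i+2]-g[i-2])>18 and abs(g[i+2]-g[i-2])==max(abs(g[j+2]-g[j-2]) for j in range(i-2,i+3)) and x[i]<150]
    print('y',y,'pad dark',runs(x,g<30),'edges',[(float(a),b) for a,b in e],'board',runs(x2,w2>60),'jaw',runs(x2,g2>180))
E
python3 look.py
```

```text
t 11.4 clamp 0.0435 -0.0002 0.151 F 2.79 [0.8  2.92 3.1 ]
y 0.015 pad dark [(np.float64(127.00000000000006), np.float64(129.50000000000006)), (np.float64(132.00000000000006), np.float64(136.00000000000006)), (np.float64(173.00000000000009), np.float64(199.5000000000001))] edges [(100.50000000000001, 46), (106.50000000000003, 75), (114.50000000000003, -115), (117.00000000000003, 44), (126.00000000000006, -109), (137.00000000000006, 100), (145.50000000000009, -72)] board [(np.float64(152.00000000000009), np.float64(161.50000000000009))] jaw [(np.float64(110.00000000000003), np.float64(115.50000000000003))]
y -0.015 pad dark [(np.float64(127.50000000000006), np.float64(136.00000000000006)), (np.float64(173.00000000000009), np.float64(199.5000000000001))] edges [(106.50000000000003, 72), (114.50000000000003, -104), (117.00000000000003, 39), (126.50000000000006, -102), (137.00000000000006, 99), (144.50000000000009, -68)] board [(np.float64(152.00000000000009), np.float64(161.50000000000009))] jaw [(np.float64(110.00000000000003), np.float64(115.50000000000003))]
```

One pump moved the jaw about 12 mm, leaving roughly 15 mm between pad and board. Returning for the second pump.

Call:
jog_arm --pt "0.008 0 0 0 0 0 -1" --pt "0.016 0 0 0 0 0 -1" --pt "0.024 0 0 0 0 0 -1" --pt "0.027 0 0 0 0 0 -1" --pt "0.027 0 0 0 0 0 -1" --pt "0.022 0 0 0 0 0 -1"

```text
time_s: 12.05
position: [0.5291, 0.0239, 0.1512]
orientation: [0.66, 0.751, 0.0, 0.0]
contact_force: [-1.4, 5.2, 3.6]
opening: 0.0002
gripper_force: 2.6
```

Call:
jog_arm --pt "-0.004 0 0 0 0 0 -1" --pt "-0.008 0 0 0 0 0 -1" --pt "-0.012 0 0 0 0 0 -1" --pt "-0.016 0 0 0 0 0 -1" --pt "-0.019 0 0 0 0 0 -1" --pt "-0.022 0 0 0 0 0 -1" --pt "-0.022 0 0 0 0 0 -1"

```text
time_s: 12.75
position: [0.532, 0.0011, 0.1511]
orientation: [0.661, 0.751, 0.0, 0.0]
contact_force: [-0.5, 3.8, 2.8]
opening: -0.0
gripper_force: 1.9
```

```bash
python3 look.py
```

```text
t 12.75 clamp 0.0436 -0.0003 0.1511 F 3.82 [-0.53  3.79  2.83]
y 0.015 pad dark [(np.float64(139.00000000000006), np.float64(143.50000000000009)), (np.float64(144.50000000000009), np.float64(151.00000000000009)), (np.float64(173.00000000000009), np.float64(199.5000000000001))] edges [(100.50000000000001, 45), (121.00000000000004, 88), (129.00000000000006, -80), (138.00000000000006, -89)] board [(np.float64(152.00000000000009), np.float64(162.00000000000009))] jaw [(np.float64(121.50000000000004), np.float64(127.00000000000006))]
y -0.015 pad dark [(np.float64(139.00000000000006), np.float64(151.00000000000009)), (np.float64(173.00000000000009), np.float64(199.5000000000001))] edges [(121.00000000000004, 76), (129.00000000000006, -74), (138.50000000000006, -111), (142.00000000000006, 18)] board [(np.float64(152.00000000000009), np.float64(161.50000000000009))] jaw [(np.float64(121.50000000000004), np.float64(127.00000000000006))]
```

Second pump: the jaw advanced 14.5 mm and the pad is now just about touching the board. Third stroke, in stages: about 4.5 mm to the end jaw, then 6 mm of spring.

Call:
jog_arm --pt "0.008 0 0 0 0 0 -1" --pt "0.016 0 0 0 0 0 -1" --pt "0.024 0 0 0 0 0 -1" --pt "0.027 0 0 0 0 0 -1" --pt "0.027 0 0 0 0 0 -1" --pt "0.022 0 0 0 0 0 -1"

```text
time_s: 13.4
position: [0.5291, 0.0239, 0.1511]
orientation: [0.66, 0.751, 0.0, -0.0]
contact_force: [-0.7, 5.2, 3.6]
opening: 0.0001
gripper_force: 2.8
```

Call:
jog_arm --pt "-0.002 0 0 0 0 0 -1" --pt "-0.004 0 0 0 0 0 -1" --pt "-0.006 0 0 0 0 0 -1" --pt "-0.008 0 0 0 0 0 -1" --pt "-0.01 0 0 0 0 0 -1" --pt "-0.012 0 0 0 0 0 -1" --pt "-0.012 0 0 0 0 0 -1"

```text
time_s: 14.1
position: [0.5309, 0.0116, 0.1515]
orientation: [0.66, 0.751, 0.001, 0.0]
contact_force: [-0.7, 5.5, 4.7]
opening: -0.0001
gripper_force: 2.8
```

```bash
python3 look.py w3.png
```

```text
t 14.1 clamp 0.0541 -0.0005 0.1515 F 5.51 [-0.75  5.46  4.69]
y 0.015 pad dark [(np.float64(143.50000000000009), np.float64(154.50000000000009)), (np.float64(183.5000000000001), np.float64(199.5000000000001))] edges [(110.50000000000003, 43), (127.50000000000006, 86), (135.50000000000006, -77), (143.00000000000009, -107), (145.50000000000009, 20)] board [(np.float64(155.50000000000009), np.float64(172.50000000000009))] jaw [(np.float64(129.00000000000006), np.float64(134.50000000000006))]
y -0.015 pad dark [(np.float64(143.50000000000009), np.float64(154.50000000000009)), (np.float64(183.5000000000001), np.float64(199.5000000000001))] edges [(128.00000000000006, 77), (136.00000000000006, -73), (143.00000000000009, -93)] board [(np.float64(155.50000000000009), np.float64(172.50000000000009))] jaw [(np.float64(129.50000000000006), np.float64(134.50000000000006))]
```

View pics/w3.png

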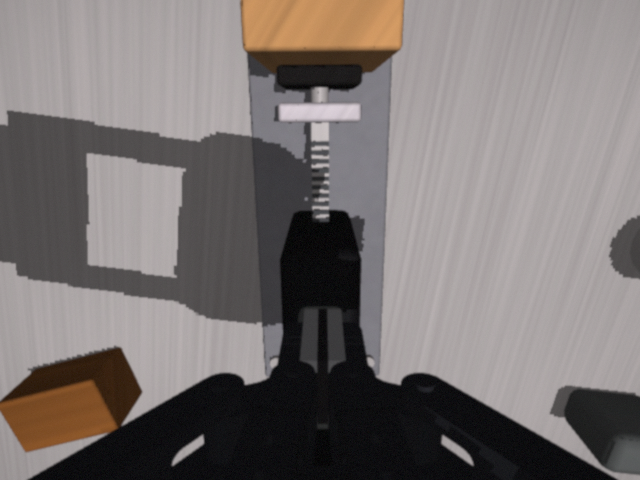

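The board has slid to the end jaw, with the pad at (320,76) against it and the spring slightly in (about 2.5 to 3 mm). I continue in small steps.

Call:
jog_arm --pt "-0.001 0 0 0 0 0 -1" --pt "-0.002 0 0 0 0 0 -1" --pt "-0.003 0 0 0 0 0 -1" --pt "-0.003 0 0 0 0 0 -1"

```text
time_s: 14.55
position: [0.5312, 0.0093, 0.1516]
orientation: [0.66, 0.751, 0.001, -0.0]
contact_force: [-0.7, 7.5, 5.8]
opening: -0.0001
gripper_force: 4.1
```

```bash
python3 look.py
```

```text
t 14.55 clamp 0.0518 -0.0005 0.1516 F 7.52 [-0.74  7.49  5.82]
y 0.015 pad dark [(np.float64(143.00000000000009), np.float64(154.50000000000009)), (np.float64(181.5000000000001), np.float64(199.5000000000001))] edges [(108.50000000000003, 44), (128.50000000000006, 83), (136.50000000000006, -81), (142.00000000000006, -103), (145.50000000000009, 18)] board [(np.float64(155.00000000000009), np.float64(170.50000000000009))] jaw [(np.float64(129.00000000000006), np.float64(134.50000000000006))]
y -0.015 pad dark [(np.float64(143.50000000000009), np.float64(154.50000000000009)), (np.float64(181.5000000000001), np.float64(199.5000000000001))] edges [(129.00000000000006, 76), (136.50000000000006, -77), (142.50000000000006, -92)] board [(np.float64(155.50000000000009), np.float64(170.50000000000009))] jaw [(np.float64(129.50000000000006), np.float64(134.50000000000006))]
```

Call:
jog_arm --pt "-0.001 0 0 0 0 0 -1" --pt "-0.002 0 0 0 0 0 -1" --pt "-0.003 0 0 0 0 0 -1" --pt "-0.003 0 0 0 0 0 -1" --pt "-0.003 0 0 0 0 0 -1"

```text
time_s: 15.1
position: [0.5316, 0.0064, 0.1517]
orientation: [0.66, 0.751, 0.001, -0.0]
contact_force: [-1.8, 7.6, 5.8]
opening: 0.0003
gripper_force: 4.4
```

```bash
python3 look.py
```

```text
t 15.1 clamp 0.0489 -0.0005 0.1517 F 7.77 [-1.8   7.6   5.82]
y 0.015 pad dark [(np.float64(142.50000000000006), np.float64(154.50000000000009)), (np.float64(178.5000000000001), np.float64(199.5000000000001))] edges [(106.00000000000003, 62), (127.00000000000006, -55), (129.00000000000006, 115), (137.50000000000006, -79), (141.50000000000006, -101), (145.50000000000009, 18)] board [(np.float64(155.00000000000009), np.float64(167.50000000000009))] jaw [(np.float64(129.50000000000006), np.float64(134.50000000000006))]
y -0.015 pad dark [(np.float64(143.00000000000009), np.float64(152.50000000000009)), (np.float64(178.5000000000001), np.float64(199.5000000000001))] edges [(127.50000000000006, -45), (129.50000000000006, 109), (137.50000000000006, -73), (142.00000000000006, -88)] board [(np.float64(155.50000000000009), np.float64(167.50000000000009))] jaw [(np.float64(129.50000000000006), np.float64(135.00000000000006))]
```

Call:
jog_arm --pt "-0.001 0 0 0 0 0 -1" --pt "-0.002 0 0 0 0 0 -1" --pt "-0.002 0 0 0 0 0 -1" --pt "-0.002 0 0 0 0 0 -1"

```text
time_s: 15.55
position: [0.5319, 0.0043, 0.1518]
orientation: [0.66, 0.751, 0.001, -0.0]
contact_force: [-2.0, 8.0, 5.8]
opening: -0.0001
gripper_force: 4.2
```

```bash
python3 look.py w4.png
```

```text
t 15.55 clamp 0.0468 -0.0005 0.1518 F 8.14 [-1.96  7.95  5.83]
y 0.015 pad dark [(np.float64(142.00000000000006), np.float64(149.50000000000009)), (np.float64(176.5000000000001), np.float64(199.5000000000001))] edges [(104.00000000000003, 59), (127.50000000000006, -52), (130.00000000000006, 111), (138.00000000000006, -80), (141.50000000000006, -106)] board [(np.float64(155.00000000000009), np.float64(165.00000000000009))] jaw [(np.float64(129.50000000000006), np.float64(134.50000000000006))]
y -0.015 pad dark [(np.float64(142.50000000000006), np.float64(154.50000000000009)), (np.float64(176.5000000000001), np.float64(199.5000000000001))] edges [(127.50000000000006, -51), (130.00000000000006, 112), (138.00000000000006, -73), (141.50000000000006, -85)] board [(np.float64(155.50000000000009), np.float64(165.00000000000009))] jaw [(np.float64(129.50000000000006), np.float64(135.00000000000006))]
```

View pics/w4.png

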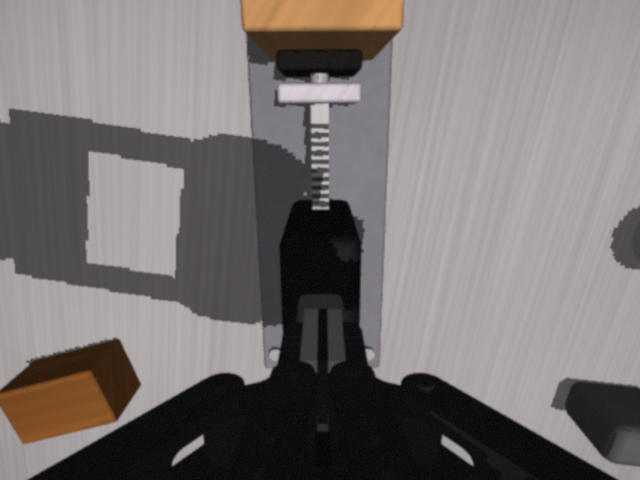

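The spring is in by about 5.5 mm. The pad (320,62) is flat on the board, and the board front stays at 155 mm at both heights, so it is upright against the jaw. A short hold to check it is steady, then hand in.

Call:
jog_arm --pt "0 0 0 0 0 0 -1" --pt "0 0 0 0 0 0 -1" --pt "0 0 0 0 0 0 -1" --pt "0 0 0 0 0 0 -1" --pt "0 0 0 0 0 0 -1" --pt "0 0 0 0 0 0 -1"

```text
time_s: 16.2
position: [0.5319, 0.0043, 0.1518]
orientation: [0.66, 0.751, 0.001, 0.0]
contact_force: [-1.0, 7.3, 6.1]
opening: 0.0002
gripper_force: 4.2
```

```bash
python3 look.py && python3 -c "
from plant import r
print(r.hand_in())"
```

```text
t 16.2 clamp 0.0468 -0.0005 0.1518 F 7.37 [-1.05  7.29  6.08]
y 0.015 pad dark [(np.float64(142.00000000000006), np.float64(147.50000000000009)), (np.float64(148.50000000000009), np.float64(151.50000000000009)), (np.float64(176.5000000000001), np.float64(199.5000000000001))] edges [(104.00000000000003, 60), (127.50000000000006, -52), (130.00000000000006, 111), (138.00000000000006, -80), (141.50000000000006, -107)] board [(np.float64(155.00000000000009), np.float64(165.50000000000009))] jaw [(np.float64(129.50000000000006), np.float64(135.00000000000006))]
y -0.015 pad dark [(np.float64(142.50000000000006), np.float64(154.50000000000009)), (np.float64(176.5000000000001), np.float64(199.5000000000001))] edges [(127.50000000000006, -52), (130.00000000000006, 113), (138.00000000000006, -72), (141.50000000000006, -85)] board [(np.float64(155.50000000000009), np.float64(165.50000000000009))] jaw [(np.float64(129.50000000000006), np.float64(135.00000000000006))]
the job is handed in; nothing more can be done
None
```

I handed the job in at about 16 s: the board stands upright against the end jaw, clamped with the pad spring about 5.5 mm in (half is 6 mm; estimated from the wrist camera) and the trigger still held squeezed.

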